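# Find the socket that fits the clamp nut of a carving's mount

### The job

The carved stone is strapped to its board by a hex nut with a swing-arm lamp over it: first swing the lamp aside, its head at least 20 cm from the nut as seen from above. Then try the sockets from the tray on the nut to find the one that goes down over it (the two big ones look alike, the thin one is plainly too small), standing any that does not fit back upright on the tray. Finish while still gripping the right socket, upright and fully down over the nut (do not let go of it); keep off the carving and leave everything else where it is.

Things in the scene. Friction and masses are not known exactly. Their poses are not given: they have to be found in the camera images.
- nut_board: fixed plywood board 150 x 330 x 20 mm with a strap, a washer 60 mm across and a dark steel hex nut 30 mm across flats, 24 mm high, top 53 mm above the work surface (stud end 3 mm prouder). Origin: on the work surface under the nut's axis; x points square to a flat of the nut, z up. Board edges: 65 mm at -x, 85 at +x, 65 at -y, 265 at +y of the nut
- nut_foot (a point): point on the nut's axis at its foot, 29 mm above the work surface: the top face of the washer, on which the fitting socket's mouth comes to rest; axes as the board's
- carving: fixed fragile grey stone carving on the board to the left of the nut, about 160 mm across and 125 mm high, top 145 mm above the work surface; origin: centre of its underside, 165 mm to the left (+y of the board) of the nut
- lamp (a joint): angle of the lamp arm about its upright post, rad; about 0 with the head over the nut; grows clockwise seen from above (head towards the robot and its left, over the front of the board); range -0.3 to 1.5, so only increasing it clears the nut; stiff hinge that stays where left, 1 to 2 N at the head moves it
- lamp_stub (a point): on the lamp head's axis, in its grip: an upright round rubber stub 20 mm across, 53 mm long, on top of the head; this point is 20 mm below its top, which is 300 mm above the work surface. Below it the black conical head, 90 mm across, reaches down to 195 mm. The arm (14 mm bar, top at 247 mm) runs from the head to the post 266 mm away
- lamp_pivot (a point): point on the lamp's vertical hinge axis, at the height of point lamp_stub, above the post (ends 255 mm above the work surface)
- tray: fixed flat dark tray, 100 (x) by 280 mm (y), 6 mm thick; origin: centre of its underside. The three sockets stand in a row along its y, about 80 mm apart, shuffled. Only one of the two big ones goes over the nut, with about 2 mm play on each side; the other's hollow is too small and it stops on top of the nut, 24 mm higher; only trying tells which
- socket_a: one of two big steel sockets alike outside: round body 50 mm across, 50 mm high, on it a square adapter 22 mm wide, 40 mm high; 0.3 kg. Hex hollow open at the underside, 30 mm deep; its size is not marked. Origin: centre of the underside (mouth), z up; x is square to an adapter face and to a flat of the hollow, so it lines up at the nut's yaw or any multiple of 60 degrees from it. Starts mouth down on the tray
- socket_b: one of two big steel sockets alike outside: round body 50 mm across, 50 mm high, on it a square adapter 22 mm wide, 40 mm high; 0.3 kg. Hex hollow open at the underside, 30 mm deep; its size is not marked. Origin: centre of the underside (mouth), z up; x is square to an adapter face and to a flat of the hollow, so it lines up at the nut's yaw or any multiple of 60 degrees from it. Starts mouth down on the tray
- socket_small: the thin socket, plainly too small for the nut: round body 32 mm across, 50 mm high, with the same square adapter 22 mm wide, 40 mm high; 0.2 kg; stays standing on the tray. Origin: centre of the underside
- chip: chip of grey stone, 42 x 30 x 25 mm; bystander, not to be disturbed; origin at or near its underside's centre
- dish: round black-rimmed lid lying flat, 80 mm across, 7 mm high; bystander, not to be disturbed; origin at or near its underside's centre
- brush: brush lying flat; bystander, not to be disturbed; origin at or near its underside's centre
- spatula: spatula lying flat; bystander, not to be disturbed; origin at or near its underside's centre
- bottle: small amber bottle, 48 mm across, 110 mm high; bystander, not to be disturbed; origin at or near its underside's centre
- jar: low glass jar with white cap, 60 mm across, 60 mm high; bystander, not to be disturbed; origin at or near its underside's centre
- bowl: white bowl, 90 mm across, 40 mm high; bystander, not to be disturbed; origin at or near its underside's centre
Things that resemble listed ones, but are neither listed nor needed, are in the scene too. Leave any green look-alike of the socket_b alone.

How it is judged:
By the outcome, as a careful person would: the job done as asked, in the order asked, and still so for the second after the job is handed in, while the arm keeps its last pose, push and grip.
It also fails if it takes over 69 s, if anything falls off the work surface, if the arm or the gripper's body presses on something with over 40 N, if the wrist force passes 120 N, or if a joint passes its speed limit or range.

### The arm

A 6-joint arm with a two-finger parallel gripper is mounted at the origin on the work surface. World frame = base frame: x ahead of the robot, y to its left, z up, the work surface at z = 0. Lengths are in m, angles in rad, forces in N, time in s.
With the tool pointing down it reaches from about 0.225 to 0.725 m from the base axis. Payload 3.1 kg.
Tool frame: the origin (TCP) lies at the very end of the fingers, on their centre line; the grasp point (between the pads) lies 19 mm behind it; z points along the fingers, y is the line along which they close (so a half turn about z gives the same grasp; the last joint's range is limited). The gripper opens to 85 mm and grips with 20 to 120 N. Pads are 22 mm wide; open, the fingers measure 114 mm over their backs; the gripper's body (76 mm by 85 mm) begins 54 mm behind the grasp point. The pads swing forward as they close: fully open they stand 13 mm farther back than shut.
Start: joints at [1.155, 0.048, 0.099, 1.622, 0, 1.443], TCP at [0.149, 0.503, 0.231] pointing down, gripper open.
Joint ranges: [-2.91, 2.91], [-0.99, 1.94], [-1.21, 1.42], [-2.12, 2.29], [-1.49, 1.47], [-3.14, 3.14]. Speed limits (rad/s): [2.79, 2.79, 3.14, 3.14, 3.14, 3.14].

### API

Orientations are given as a rotation vector (axis times angle).
In Python, from station import bot gives the robot as it stands. The module is installed in compiled form; this text tells all that it offers.
- The arm moves only by the shell command python3 -m crank 'ROWS'. ROWS is a JSON object of lists of equal length, an entry for each row: "translation": the shift along the world's x, y, z in units of 40 mm (1.0 is 40 mm), a list of three; "dr": the turn, a rotation vector about the world's x, y, z in units of 5 degrees (1.0 is 5 degrees), a list of three; "claw": the finger opening in mm, from 0 to 85.4. A call has exactly 5 rows; each row is the pose to reach, as a shift and turn from the pose commanded when the call began; what a row does not reach only later rows make up. A row lasts 1/12 s, in which the tool goes at most 41.7 mm and 7.16 degrees, less where a joint would pass 70% of its speed; a pose out of reach is approached as far as the arm can. A call with a gripper value outside its range is refused whole. The fingers move at their own pace and stop on an object; the grip force is fixed at half the most. Time passes only in rows, so rows that repeat a pose let the fingers close, or fill a call up. It gives the time, the measured TCP pose, the force, the opening and the grip force at its end, in the units of the state.
- bot.read_state(): the state, without advancing time (a new reading comes with each control period).
- bot.get_image(name): name is "side" or "top" or "wrist"; returns a dict with "img" (400x640x3 uint8, red, green, blue), "z_map" (400x640 float32, m along the optical axis (not along the pixel's ray), 0 where there is no reading), "K" (3x3 intrinsics, pixels), "k1" (the pictures are not rectified: a ray, as slopes to the right and down, at radius r is drawn at 1 + k1 r^2 times it, then the intrinsics apply), "R" (3x3) and "t" (3): a world point X has camera coordinates R X + t. Camera axes: x right, y down, z forward; pixel columns grow to the right and rows downward; lengths in m; the calibration is good to about 2 mm. A picture is of the moment at which its call begins.
- bot.job_done(): hands the job in; it is judged then, once.
The state is a dict: "time_s": time; "joint_pos": joint angles; "dq": joint speeds; "tau": joint torques, N m; "eef_pos": TCP position; "eef_rot": TCP orientation; "contact_force": force on the tool from outside, world axes, zero at the start; "torque": the same for the moment, N m; "grip_width": finger opening in m; "gripper_force": force on a finger pad.
Only numpy, scipy, OpenCV 4.12 (cv2) and the standard library are available. Lean on these libraries where they do the work, as an engineer would, in place of code of your own. Each camera call takes 0.05 s, during which the arm holds its last target. There are 200 camera calls.

## Working session

There is one attempt and no reset: what is moved stays moved. The work goes in short steps, Python scripts to look and compute and a shell command to move; the robot and the scene stay as the last step left them, time stands still between calls to the robot, and variables do not carry over. Pictures are saved under pics/ and viewed, at most 10 in all, crops included, and the job is handed in when it is done.

```bash
mkdir -p pics; cat > h.py <<'E'
import numpy as np, cv2
from station import bot
def get(n):
    d=bot.get_image(n); return d
def undist(d,px):
    px=np.atleast_2d(np.array(px,float)); K=d["K"]
    s=np.c_[(px[:,0]-K[0,2])/K[0,0],(px[:,1]-K[1,2])/K[1,1]]; u=s.copy()
    for _ in range(20): u=s/(1+d["k1"]*(u**2).sum(1,keepdims=True))
    return u
def plane(d,px,z):
    R=np.array(d["R"]);t=np.array(d["t"]);C=-R.T@t
    r=np.c_[undist(d,px),np.ones(len(np.atleast_2d(px)))]@R
    return C+r*((z-C[2])/r[:,2])[:,None]
def cloud(d):
    v,u=np.mgrid[0:400,0:640]; px=np.c_[u.ravel(),v.ravel()]
    q=np.c_[undist(d,px),np.ones(len(px))]*d["z_map"].ravel()[:,None]
    return ((q-np.array(d["t"]))@np.array(d["R"])).reshape(400,640,3)
def proj(d,X):
    q=np.array(d["R"])@np.array(X)+np.array(d["t"]); u=q[:2]/q[2]; u=u*(1+d["k1"]*(u@u))
    return d["K"][0,0]*u[0]+d["K"][0,2], d["K"][1,1]*u[1]+d["K"][1,2]
E
python3 - <<'E'
from h import *
import pickle
for n in("top","side"):
    d=get(n); pickle.dump(d,open(n+"0.pkl","wb")); cv2.imwrite(f"pics/{n}0.png",d["img"][:,:,::-1])
    print(n,d["K"][0,0],d["k1"],-np.array(d["R"]).T@d["t"],np.array(d["R"])[2])
s=bot.read_state();print(s)
E
```

```text
top 499.81668063243814 -0.03419734510752143 [3.44713340e-01 3.62068532e-04 1.54789151e+00] [ 1.35221251e-01  5.94587047e-05 -9.90815427e-01]
side 404.8457598719224 -0.0731798783730318 [0.51602708 0.9605383  1.00519221] [ 0.01129687 -0.75065307 -0.66059999]
{'time_s': 0.1, 'joint_pos': array([ 1.15520132e+00,  4.86927885e-02,  9.77422131e-02,  1.62200335e+00,
       -6.25654478e-06,  1.44297415e+00]), 'dq': array([ 0.00040876, -0.00190031,  0.00349279, -0.0025866 , -0.00138124,
       -0.00066797]), 'tau': array([ 2.38866931e-03, -3.39850831e+01,  3.20936430e+01,  1.58289011e-02,
       -1.12298164e-04, -4.94172980e-06]), 'eef_pos': array([0.14880262, 0.50289009, 0.23021968]), 'eef_rot': array([-0.45039194, -3.10855927,  0.00326685]), 'contact_force': array([-0.01274526,  0.19185533, -0.55809493]), 'torque': array([-0.02204612,  0.00868444,  0.03724661]), 'gripper_force': 0.0, 'grip_width': 0.08523870992711662}
```

View pics/top0.png

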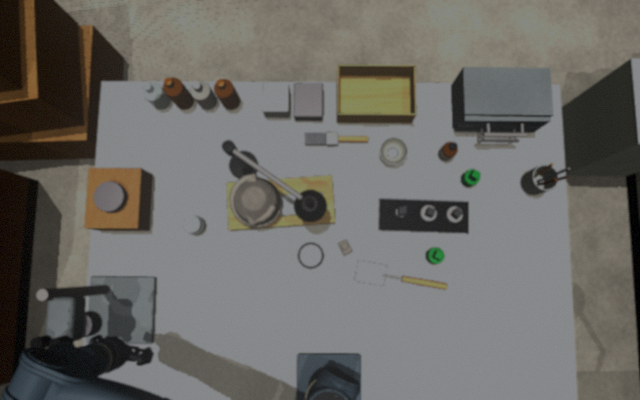

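View pics/side0.png

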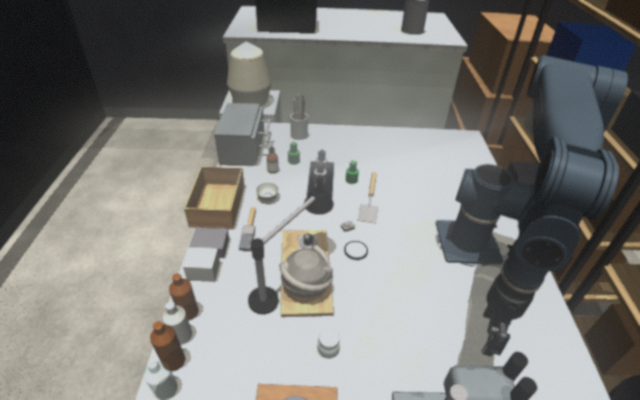

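The top view (up is +x, left is +y) shows the lamp head at (310,205) with its post at (229,147), the board at about (280,203) and the carving at (255,200). The tray is at (423,215): the thin socket is at (401,212) and the big ones at (428,212) and (455,213). The green look-alikes are at (471,178) and (435,256). The side view agrees.

```bash
python3 - <<'E'
from h import *
import pickle
d=pickle.load(open("top0.pkl","rb")); P=cloud(d); im=d["img"]; hsv=cv2.cvtColor(im,cv2.COLOR_RGB2HSV)
v,u=np.mgrid[0:400,0:640]
def box(a,b,c,e): return (u>=a)&(u<=c)&(v>=b)&(v<=e)
def circ(m,n):
    q=P[m]; print(n,m.sum(),"med",np.median(q,0).round(4),"mid",((q.min(0)+q.max(0))/2).round(4),"ext",np.ptp(q,axis=0).round(3))
circ(box(290,185,332,225)&(P[...,2]>.285)&(P[...,2]<.31),"stub")
circ(box(290,185,332,225)&(P[...,2]>.19)&(P[...,2]<.235),"head")
circ(box(215,135,240,158)&(P[...,2]>.235),"post")
for n,a,c in(("s1",390,413),("s2",416,441),("s3",444,468)):
    circ(box(a,200,c,226)&(P[...,2]>.085),n+" adapter top")
    circ(box(a,200,c,226)&(P[...,2]>.045)&(P[...,2]<.065),n+" body top")
circ(box(235,180,280,225)&(P[...,2]>.13),"carving top"); 
# tray: dark
m=(box(370,190,478,240)&(hsv[...,2]<70)).astype(np.uint8)
m=cv2.morphologyEx(m,cv2.MORPH_CLOSE,np.ones((9,9)))
def rect(m,z,n):
    c=max(cv2.findContours(m,0,1)[0],key=cv2.contourArea)
    w=plane(d,c[:,0],z)[:,:2].astype(np.float32)
    print(n,cv2.minAreaRect(w)); return cv2.minAreaRect(w)
rect(m,.006,"tray")
m=(box(215,165,345,240)&(hsv[...,0]>10)&(hsv[...,0]<35)&(hsv[...,1]>70)).astype(np.uint8)
m=cv2.morphologyEx(m,cv2.MORPH_OPEN,np.ones((3,3)))
c=np.vstack([x[:,0] for x in cv2.findContours(m,0,1)[0] if cv2.contourArea(x)>30])
print("board",cv2.minAreaRect(plane(d,c,.02)[:,:2].astype(np.float32)))
s=d["img"][190:225,290:335]; 
cv2.imwrite("pics/crop1.png",cv2.resize(im[130:270,215:475,::-1],None,fx=3,fy=3,interpolation=cv2.INTER_CUBIC))
E
```

```text
stub 50 med [0.5165 0.0556 0.2993] mid [0.5164 0.0546 0.2971] ext [0.018 0.018 0.018]
head 473 med [0.5035 0.0505 0.2154] mid [0.5172 0.0559 0.214 ] ext [0.088 0.085 0.042]
post 187 med [0.6604 0.2666 0.2526] mid [0.5129 0.1445 0.8919] ext [0.336 0.288 1.312]
s1 adapter top 62 med [ 0.5187 -0.2108  0.0961] mid [ 0.4372 -0.1111  0.8168] ext [0.185 0.223 1.462]
s1 body top 29 med [ 0.5099 -0.2005  0.0547] mid [ 0.5177 -0.2096  0.0546] ext [0.028 0.029 0.019]
s2 adapter top 64 med [ 0.5151 -0.2939  0.0956] mid [ 0.436  -0.1536  0.8173] ext [0.183 0.308 1.461]
s2 body top 135 med [ 0.5103 -0.2868  0.0552] mid [ 0.5158 -0.2945  0.0537] ext [0.047 0.047 0.017]
s3 adapter top 65 med [ 0.5126 -0.3727  0.0951] mid [ 0.4358 -0.1929  0.8168] ext [0.182 0.387 1.462]
s3 body top 137 med [ 0.5074 -0.3662  0.0547] mid [ 0.5121 -0.3742  0.0554] ext [0.049 0.048 0.019]
carving top 769 med [0.5435 0.214  0.1381] mid [0.4668 0.1309 0.8389] ext [0.244 0.261 1.418]
tray ((0.5116947889328003, -0.28961384296417236), (0.27304917573928833, 0.09395841509103775), 88.28601837158203)
board ((0.5475277900695801, 0.15315735340118408), (0.14595264196395874, 0.3234153389930725), 4.2617363929748535)
```

View pics/crop1.png

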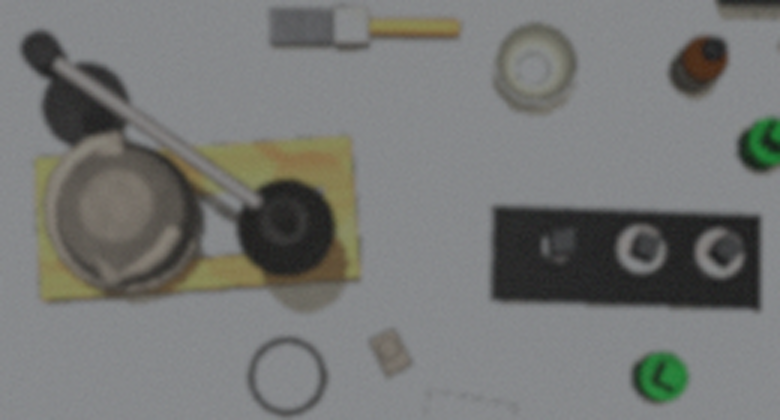

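The crop agrees with the numbers:
- **Lamp:** stub about (0.5165, 0.055), post near (0.66, 0.27).
- **Board:** yaw about 4.3°, which puts the nut near (0.545, 0.053).
- **Sockets:** at x about 0.515, y about -0.21 (thin), -0.294 and -0.374.

I'll go to the lamp stub first.

```bash
python3 -m crank '{"translation":[[0.3,-0.4,0.8],[0.8,-1.0,1.6],[1.3,-1.7,2.2],[1.9,-2.4,2.5],[2.5,-3.1,2.5]],"dr":[[0,0,-0.3],[0,0,-0.6],[0,0,-1],[0,0,-1.3],[0,0,-1.6]],"claw":[60,60,60,60,60]}'
python3 -m crank '{"translation":[[0.6,-0.8,0],[1.2,-1.6,0],[1.8,-2.4,0],[2.4,-3.2,0],[3.0,-4.0,0]],"dr":[[0,0,-0.3],[0,0,-0.6],[0,0,-1],[0,0,-1.3],[0,0,-1.6]],"claw":[60,60,60,60,60]}'
```

```text
time_s: 0.52
eef_pos: [0.2503, 0.379, 0.335]
eef_rot: [0.665, 3.067, 0.008]
contact_force: [-0.0, 0.5, -0.3]
grip_width: 0.0601
gripper_force: 0.0
time_s: 0.93
eef_pos: [0.3696, 0.2176, 0.331]
eef_rot: [-0.88, -3.015, 0.0]
contact_force: [2.4, 0.3, -0.3]
grip_width: 0.0602
gripper_force: 0.0
```

```bash
python3 -m crank '{"translation":[[0.6,-0.8,0],[1.3,-1.5,0],[2.0,-2.2,0],[2.6,-2.9,0],[3.2,-3.5,0]],"dr":[[0,0,-0.1],[0,0,-0.2],[0,0,-0.3],[0,0,-0.3],[0,0,-0.3]],"claw":[60,60,60,60,60]}'
python3 -m crank '{"translation":[[0.3,-0.3,0],[0.47,-0.53,-0.3],[0.47,-0.53,-1.0],[0.47,-0.53,-1.75],[0.47,-0.53,-1.75]],"dr":[[0,0,0],[0,0,0],[0,0,0],[0,0,0],[0,0,0]],"claw":[60,60,60,60,60]}'
```

```text
time_s: 1.35
eef_pos: [0.4979, 0.0771, 0.3307]
eef_rot: [-0.92, -3.003, 0.001]
contact_force: [0.7, 1.7, 0.9]
grip_width: 0.0601
gripper_force: 0.0
time_s: 1.77
eef_pos: [0.51, 0.0585, 0.2507]
eef_rot: [-0.913, -2.987, 0.008]
contact_force: [-1.1, -1.0, -1.7]
grip_width: 0.0603
gripper_force: 0.0
```

```bash
python3 -m crank '{"translation":[[0,0,0.05],[0,0,0.05],[0,0,0.05],[0,0,0.05],[0,0,0.05]],"dr":[[0,0,0],[0,0,0],[0,0,0],[0,0,0],[0,0,0]],"claw":[60,40,22,12,12]}'
```

```text
time_s: 2.18
eef_pos: [0.5152, 0.0548, 0.2675]
eef_rot: [0.919, 2.999, -0.013]
contact_force: [-6.1, -9.6, 5.3]
grip_width: 0.0189
gripper_force: 58.5
```

```bash
python3 -c "
import numpy as np
a=np.radians(-124.3);f=lambda t:6.65*np.array([np.cos(a-t),np.sin(a-t)])
T=np.radians(np.r_[0,2,7,12.5,18,23.5,29,34.5,40,45.5,51,54,54,54])
for i in range(1,14):
  b=0 if i<6 else (5 if i<11 else 10); print(i,(f(T[i])-f(T[b])).round(2),np.degrees(T[i]-T[b])/-5)"
```

```text
1 [-0.19  0.13] -0.4
2 [-0.64  0.5 ] -1.4
3 [-1.1   0.94] -2.5
4 [-1.51  1.43] -3.6
5 [-1.88  1.95] -4.7
6 [-0.31  0.56] -1.1000000000000003
7 [-0.57  1.14] -2.1999999999999993
8 [-0.77  1.74] -3.2999999999999994
9 [-0.92  2.37] -4.4
10 [-1.  3.] -5.5
11 [-0.02  0.35] -0.5999999999999995
12 [-0.02  0.35] -0.5999999999999995
13 [-0.02  0.35] -0.5999999999999995
```

```bash
python3 -m crank '{"translation":[[-0.19,0.13,0],[-0.64,0.5,0],[-1.1,0.94,0],[-1.51,1.43,0],[-1.88,1.95,0]],"dr":[[0,0,-0.4],[0,0,-1.4],[0,0,-2.5],[0,0,-3.6],[0,0,-4.7]],"claw":[12,12,12,12,12]}'
python3 -m crank '{"translation":[[-0.31,0.56,0],[-0.57,1.14,0],[-0.77,1.74,0],[-0.92,2.37,0],[-1.0,3.0,0]],"dr":[[0,0,-1.1],[0,0,-2.2],[0,0,-3.3],[0,0,-4.4],[0,0,-5.5]],"claw":[12,12,12,12,12]}'
python3 -m crank '{"translation":[[-0.02,0.2,0],[-0.02,0.35,0],[-0.02,0.35,0],[-0.02,0.35,0],[-0.02,0.35,0]],"dr":[[0,0,-0.3],[0,0,-0.6],[0,0,-0.6],[0,0,-0.6],[0,0,-0.6]],"claw":[12,12,12,12,12]}'
```

```text
time_s: 2.6
eef_pos: [0.4406, 0.1354, 0.2675]
eef_rot: [1.517, 2.744, 0.001]
contact_force: [2.7, -0.5, 4.3]
grip_width: 0.0184
gripper_force: 59.3
time_s: 3.02
eef_pos: [0.4031, 0.2575, 0.2675]
eef_rot: [2.124, 2.306, 0.013]
contact_force: [9.9, -2.3, 2.7]
grip_width: 0.0188
gripper_force: 60.4
time_s: 3.43
eef_pos: [0.4027, 0.2712, 0.2675]
eef_rot: [2.179, 2.257, 0.014]
contact_force: [5.0, 0.3, 5.7]
grip_width: 0.0185
gripper_force: 60.5
```

```bash
python3 -m crank '{"translation":[[0,0,0],[0,0,0],[0,0,0.5],[0,0,1.2],[0,-0.2,1.9]],"dr":[[0,0,0],[0,0,0],[0,0,0],[0,0,0],[0,0,0]],"claw":[45,45,45,45,45]}'
python3 -m crank '{"translation":[[0.3,-0.7,0],[0.6,-1.6,0],[0.9,-2.6,0],[1.2,-3.5,0],[1.5,-4.5,0]],"dr":[[0,0,0],[0,0,0],[0,0,0],[0,0,0],[0,0,0]],"claw":[45,45,45,45,45]}'
python3 -m crank '{"translation":[[0.2,-0.9,0],[0.5,-1.7,0],[0.8,-2.4,0],[0.8,-2.4,0],[0.8,-2.4,0]],"dr":[[0,0,0],[0,0,0],[0,0,0],[0,0,0],[0,0,0]],"claw":[45,45,45,45,45]}'
python3 - <<'E'
from h import *
import pickle
w=get("wrist");t=get("top");pickle.dump(w,open("w1.pkl","wb"));pickle.dump(t,open("t1.pkl","wb"))
cv2.imwrite("pics/w1.png",w["img"][:,:,::-1])
R=np.array(w["R"]);print("cam",-R.T@w["t"],R[2],R[0],w["K"][0,0],w["k1"])
d=t;P=cloud(d)
v,u=np.mgrid[0:400,0:640]
m=(abs(P[...,2]-.2993)<.014)&(abs(P[...,0]-.4)<.06)&(abs(P[...,1]-.27)<.06); print("stub",P[m].mean(0),m.sum())
m=(P[...,2]>.045)&(P[...,2]<.07)&(abs(P[...,0]-.545)<.04)&(abs(P[...,1]-.053)<.03); print("nut",P[m].mean(0),np.ptp(P[m],axis=0),m.sum())
print(bot.read_state()["eef_pos"])
E
```

```text
time_s: 3.85
eef_pos: [0.3987, 0.2625, 0.339]
eef_rot: [-2.179, -2.26, 0.005]
contact_force: [0.6, -0.6, 1.8]
grip_width: 0.0452
gripper_force: 0.0
time_s: 4.27
eef_pos: [0.4597, 0.0812, 0.3396]
eef_rot: [-2.18, -2.261, -0.001]
contact_force: [0.5, 0.1, 0.0]
grip_width: 0.0448
gripper_force: 0.0
time_s: 4.68
eef_pos: [0.4917, -0.0149, 0.3388]
eef_rot: [-2.184, -2.255, 0.001]
contact_force: [-0.8, 0.2, 0.8]
grip_width: 0.0449
gripper_force: 0.0
cam [0.48910082 0.05501781 0.48155168] [ 0.00695688 -0.27545133 -0.96128985] [ 0.99948899  0.03190784 -0.00190966] 340.40550623060597 0.01727140705151346
stub [0.40222511 0.26714928 0.2990241 ] 56<stdin>:9: RuntimeWarning: Mean of empty slice.
  ret = um.true_divide(
Traceback (most recent call last):
ValueError: zero-size array to reduction operation maximum which has no identity
```

View pics/w1.png

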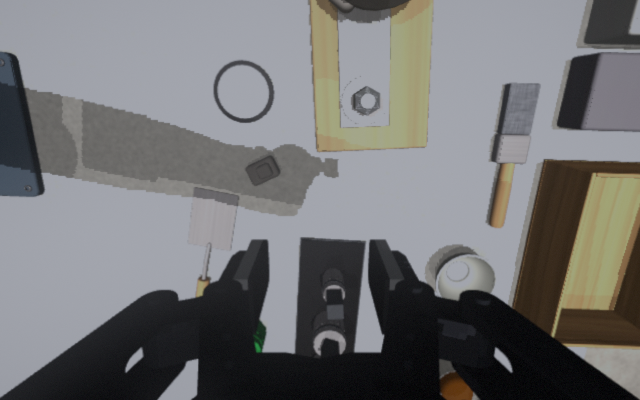

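The wrist view (right is +x, up is +y) shows the uncovered nut at (367,101), with the board edges around it, and the sockets at the bottom near (333,290) and (330,340). The lamp is clear, with its stub at (0.402, 0.267). Next I'll measure the nut from this view and move to look at the sockets.

```bash
python3 -m crank '{"translation":[[0.1,-0.7,0],[0.2,-1.6,0],[0.3,-2.6,0],[0.4,-3.6,0],[0.5,-4.5,0]],"dr":[[0,0,0],[0,0,0],[0,0,0],[0,0,0],[0,0,0]],"claw":[45,45,45,45,45]}'
python3 -m crank '{"translation":[[0,-1,0],[0,-2,0],[0,-3,0],[0,-3.6,0],[0,-3.6,0]],"dr":[[0,0,0],[0,0,0],[0,0,0],[0,0,0],[0,0,0]],"claw":[45,45,45,45,45]}'
python3 - <<'E'
from h import *
import pickle
d=pickle.load(open("w1.pkl","rb"));P=cloud(d);im=d["img"]
m=(abs(P[...,2]-.053)<.006)&(abs(P[...,0]-.545)<.03)&(abs(P[...,1]-.053)<.03)
q=P[m]; print("nut cloud",np.median(q,0),((q.min(0)+q.max(0))/2),np.ptp(q,axis=0),m.sum())
c=max(cv2.findContours(m.astype(np.uint8),0,1)[0],key=cv2.contourArea)[:,0]
w=plane(d,c,.053)[:,:2]; print("minrect",cv2.minAreaRect(w.astype(np.float32)))
ctr=(w.min(0)+w.max(0))/2; 
# hex yaw: 6-fold phase of filled mask boundary radius (corners at 30+60k from flats)
a=np.arctan2(*(w-w.mean(0)).T[::-1]); r=np.hypot(*(w-w.mean(0)).T)
print("6fold corner ang",np.degrees(np.angle((r*np.exp(6j*a)).sum())/6), "mean",w.mean(0), "area mm2", cv2.contourArea(w.astype(np.float32))*1e6)
g=cv2.cvtColor(im,cv2.COLOR_RGB2HSV); v,u=np.mgrid[0:400,0:640]
b=((g[...,0]>10)&(g[...,0]<35)&(g[...,1]>70)&(u>300)&(u<440)&(v<158)).astype(np.uint8)
# right edge & bottom edge
pr=[(u[y][b[y]>0].max(),y) for y in range(20,140)]; pl=[(u[y][b[y]>0].min(),y) for y in range(20,140)]
pb=[(x,v[:,x][b[:,x]>0].max()) for x in range(325,420)]
for n,p in(("R",pr),("L",pl),("B",pb)):
    e=plane(d,p,.02)[:,:2].astype(np.float32); l=cv2.fitLine(e,cv2.DIST_HUBER,0,.01,.01).ravel(); print(n,l,np.degrees(np.arctan2(l[1],l[0])))
w=get("wrist");pickle.dump(w,open("w2.pkl","wb"));cv2.imwrite("pics/w2.png",w["img"][:,:,::-1]); print(bot.read_state()["eef_pos"])
E
```

```text
time_s: 5.2
eef_pos: [0.5119, -0.1937, 0.3399]
eef_rot: [2.178, 2.263, 0.001]
contact_force: [0.1, 0.0, -0.6]
grip_width: 0.0452
gripper_force: 0.0
time_s: 5.62
eef_pos: [0.5116, -0.3411, 0.3373]
eef_rot: [-2.185, -2.256, 0.003]
contact_force: [-0.4, 0.2, -1.8]
grip_width: 0.045
gripper_force: 0.0
nut cloud [0.54720915 0.05256683 0.0536423 ] [0.54746238 0.05253866 0.05345319] [0.03027201 0.03372279 0.01004703] 552
minrect ((0.5473713278770447, 0.05251225829124451), (0.02917936071753502, 0.0338016115128994), 4.733278274536133)
6fold corner ang -25.72974128649514 mean [0.54744708 0.05262414] area mm2 730.0615683478728Traceback (most recent call last):
  File "<stdin>", line 16, in <module>
    return umr_maximum(a, axis, None, out, keepdims, initial, where)
ValueError: zero-size array to reduction operation maximum which has no identity
```

```bash
python3 - <<'E'
from h import *
import pickle
w=get("wrist");pickle.dump(w,open("w2.pkl","wb"));cv2.imwrite("pics/w2.png",w["img"][:,:,::-1]); print(bot.read_state()["eef_pos"])
P=cloud(w);v,u=np.mgrid[0:400,0:640]
for y0 in(-.21,-.294,-.374):
    n=(abs(P[...,0]-.515)<.04)&(abs(P[...,1]-y0)<.035)
    m=n&(abs(P[...,2]-.096)<.004)
    if m.sum()<20: print(y0,"none");continue
    c=max(cv2.findContours(m.astype(np.uint8),0,1)[0],key=cv2.contourArea)[:,0]
    print(y0,"adapter",m.sum(),cv2.minAreaRect(plane(w,c,.096)[:,:2].astype(np.float32)),[int(x) for x in c.mean(0)])
    b=n&(abs(P[...,2]-.056)<.004)
    if b.sum()>20:
        c=cv2.findContours(b.astype(np.uint8),0,1)[0]; c=np.vstack(c)[:,0]; print("  body",b.sum(),cv2.minEnclosingCircle(plane(w,c,.056)[:,:2].astype(np.float32)))
E
```

```text
[ 0.51189141 -0.33836111  0.33805994]
-0.21 adapter 496 ((0.5183923244476318, -0.21394076943397522), (0.020837072283029556, 0.02269122749567032), 2.9054524898529053) [330, 39]
  body 161 ((0.5187481045722961, -0.2145446538925171), 0.015690408647060394)
-0.294 adapter 402 ((0.515841543674469, -0.29724225401878357), (0.021924855187535286, 0.021761136129498482), 73.74267578125) [324, 121]
  body 838 ((0.5160573124885559, -0.2972285747528076), 0.02422003075480461)
-0.374 adapter 350 ((0.5125982165336609, -0.3755660355091095), (0.02250778302550316, 0.02194037288427353), 48.221092224121094) [319, 189]
  body 604 ((0.5126050710678101, -0.375558078289032), 0.024440845474600792)
```

View pics/w2.png

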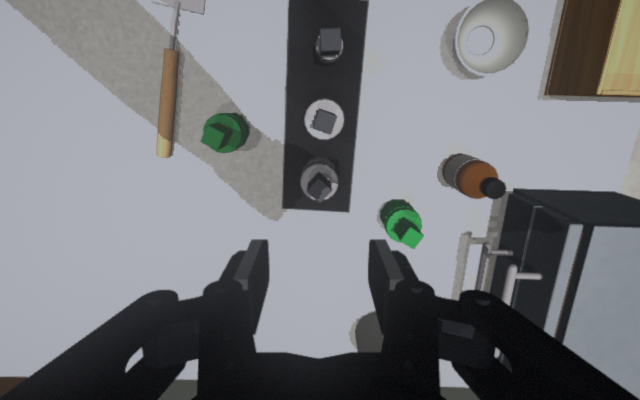

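The wrist view shows the thin socket at (330,39), the middle big one at (324,121) with its adapter turned -16.3°, and the last at (319,189) turned 48.2°. The green look-alikes are at (225,132) and (403,222). I'll grip the middle one.

```bash
python3 -m crank '{"translation":[[0.05,0.4,0],[0.1,0.9,-0.4],[0.1,1.03,-1.2],[0.1,1.03,-2.0],[0.1,1.03,-2.9]],"dr":[[0,0,-0.8],[0,0,-2.0],[0,0,-3.2],[0,0,-3.6],[0,0,-3.6]],"claw":[45,45,45,45,45]}'
python3 -m crank '{"translation":[[0,0,-0.8],[0,0,-1.6],[0,0,-2.2],[0,0,-2.5],[0,0,-2.5]],"dr":[[0,0,0],[0,0,0],[0,0,0],[0,0,0],[0,0,0]],"claw":[45,45,45,45,45]}'
python3 -c "
from station import bot
s=bot.read_state();print(s['joint_pos'].round(2))"
```

```text
time_s: 6.08
eef_pos: [0.5173, -0.2933, 0.225]
eef_rot: [2.502, 1.893, 0.004]
contact_force: [0.2, -0.3, 0.6]
grip_width: 0.0449
gripper_force: 0.0
time_s: 6.5
eef_pos: [0.5143, -0.2928, 0.12]
eef_rot: [-2.501, -1.891, 0.002]
contact_force: [-1.5, 1.3, -0.4]
grip_width: 0.0446
gripper_force: 0.0
[-0.63  0.23  0.08  1.43  0.    1.22]
```

```bash
python3 -m crank '{"translation":[[0,0,-0.5],[0,0,-0.8],[0,0,-0.8],[0,0,-0.8],[0,0,-0.8]],"dr":[[0,0,0],[0,0,0],[0,0,0],[0,0,0],[0,0,0]],"claw":[45,45,45,45,45]}'
python3 - <<'E'
from h import *
import pickle
for _ in range(4): w=get("wrist"); print(bot.read_state()["eef_pos"].round(4))
pickle.dump(w,open("w3.pkl","wb"));cv2.imwrite("pics/w3.png",w["img"][:,:,::-1])
E
```

```text
time_s: 6.92
eef_pos: [0.5166, -0.2969, 0.093]
eef_rot: [2.507, 1.89, 0.001]
contact_force: [-0.1, 1.1, -0.3]
grip_width: 0.0449
gripper_force: 0.0
[ 0.5167 -0.297   0.0932]
[ 0.5167 -0.2971  0.0931]
[ 0.5166 -0.2971  0.0929]
[ 0.5164 -0.297   0.0926]
```

View pics/w3.png

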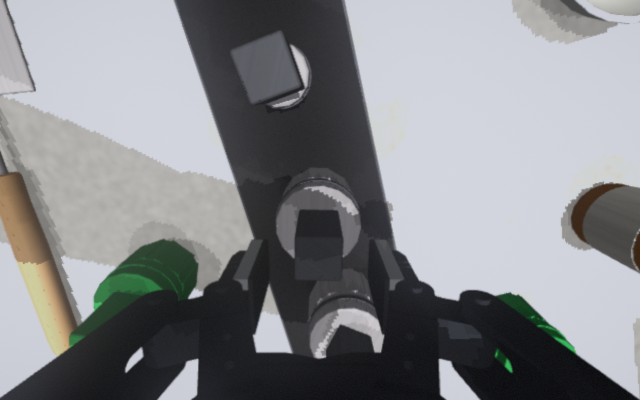

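The wrist view shows the adapter at (319,245), square and centred between the fingers. I'll lower and grip.

```bash
python3 -m crank '{"translation":[[0,0,-0.3],[0,0,-0.6],[0,0,-0.75],[0,0,-0.75],[0,0,-0.75]],"dr":[[0,0,0],[0,0,0],[0,0,0],[0,0,0],[0,0,0]],"claw":[45,45,45,45,45]}'
python3 -m crank '{"translation":[[0,0,0],[0,0,0],[0,0,0],[0,0,0],[0,0,0]],"dr":[[0,0,0],[0,0,0],[0,0,0],[0,0,0],[0,0,0]],"claw":[32,15,12,12,12]}'
```

```text
time_s: 7.53
eef_pos: [0.5147, -0.2958, 0.0596]
eef_rot: [-2.506, -1.889, 0.001]
contact_force: [-0.1, -0.2, 1.2]
grip_width: 0.0448
gripper_force: 0.0
time_s: 7.95
eef_pos: [0.5162, -0.2968, 0.0618]
eef_rot: [2.508, 1.89, 0.001]
contact_force: [-0.7, -0.5, -1.0]
grip_width: 0.0213
gripper_force: 59.0
```

```bash
python3 -m crank '{"translation":[[0,0,0.4],[0,0,1.2],[0,0.1,2.1],[0.05,0.6,2.8],[0.1,1.4,2.85]],"dr":[[0,0,0],[0,0,0],[0,0,0],[0,0,0.4],[0,0,1]],"claw":[12,12,12,12,12]}'
python3 -m crank '{"translation":[[0.1,0.9,0],[0.2,1.9,0],[0.3,2.9,0],[0.4,3.8,0],[0.5,4.7,0]],"dr":[[0,0,0.6],[0,0,1.2],[0,0,1.8],[0,0,2.4],[0,0,3]],"claw":[12,12,12,12,12]}'
python3 -m crank '{"translation":[[0.05,0.9,0],[0.1,1.7,0],[0.15,2.3,0],[0.18,2.63,0],[0.18,2.63,0]],"dr":[[0,0,0.1],[0,0,0.1],[0,0,0.1],[0,0,0.1],[0,0,0.1]],"claw":[12,12,12,12,12]}'
python3 -m crank '{"translation":[[0,0,-0.3],[0,0,-0.6],[0,0,-0.8],[0,0,-0.8],[0,0,-0.8]],"dr":[[0,0,0],[0,0,0],[0,0,0],[0,0,0],[0,0,0]],"claw":[12,12,12,12,12]}'
python3 - <<'E'
from h import *
import pickle
for n in("side","wrist"): w=get(n); print(bot.read_state()["eef_pos"].round(4)); pickle.dump(w,open(n+"4.pkl","wb"));cv2.imwrite(f"pics/{n}4.png",w["img"][:,:,::-1])
E
```

```text
time_s: 8.37
eef_pos: [0.5225, -0.2444, 0.1821]
eef_rot: [2.417, 1.988, 0.004]
contact_force: [2.4, -0.1, -2.4]
grip_width: 0.0212
gripper_force: 59.6
time_s: 8.78
eef_pos: [0.539, -0.0505, 0.1744]
eef_rot: [-2.138, -2.299, 0.001]
contact_force: [1.4, -0.2, -3.7]
grip_width: 0.0214
gripper_force: 59.4
time_s: 9.2
eef_pos: [0.5464, 0.0555, 0.1745]
eef_rot: [-2.126, -2.31, 0.0]
contact_force: [0.6, 0.1, -3.9]
grip_width: 0.0208
gripper_force: 59.3
time_s: 9.62
eef_pos: [0.5457, 0.0516, 0.1414]
eef_rot: [-2.133, -2.303, 0.004]
contact_force: [-0.2, -0.5, -2.7]
grip_width: 0.0214
gripper_force: 59.2
[0.5465 0.0518 0.1425]
[0.547  0.0519 0.1433]
```

View pics/wrist4.png

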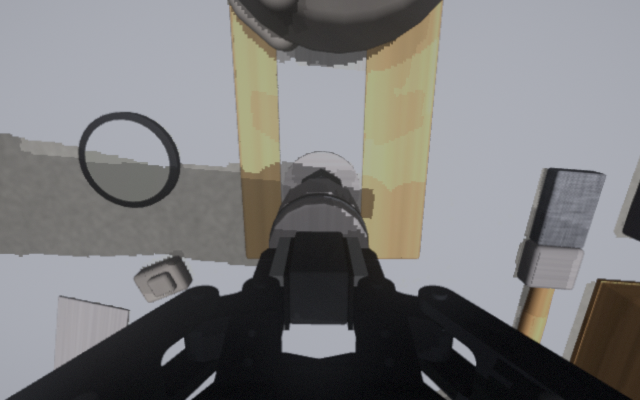

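The socket is upright above the nut at (320,170) and clear of the carving. I'll lower it slowly and watch the force.

```bash
python3 -m crank '{"translation":[[0.01,0.01,-0.3],[0.01,0.02,-0.6],[0.01,0.02,-0.7],[0.01,0.02,-0.75],[0.01,0.02,-0.75]],"dr":[[0,0,0],[0,0,0],[0,0,0],[0,0,0],[0,0,0]],"claw":[12,12,12,12,12]}'
python3 -m crank '{"translation":[[0,0,-0.08],[0,0,-0.16],[0,0,-0.22],[0,0,-0.22],[0,0,-0.22]],"dr":[[0,0,0],[0,0,0],[0,0,0],[0,0,0],[0,0,0]],"claw":[12,12,12,12,12]}'
```

```text
time_s: 10.13
eef_pos: [0.5464, 0.0536, 0.1118]
eef_rot: [-2.131, -2.306, 0.003]
contact_force: [0.5, 0.1, -3.2]
grip_width: 0.0214
gripper_force: 59.2
time_s: 10.55
eef_pos: [0.5482, 0.0535, 0.1087]
eef_rot: [2.13, 2.305, 0.003]
contact_force: [-4.5, 0.0, 9.9]
grip_width: 0.0213
gripper_force: 61.1
```

It stops 24 mm high with about 13 N, so it is either the wrong socket or 30° off, since the adapter's squareness leaves the hex ambiguous. I'll turn it under light pressure to find out.

```bash
python3 -m crank '{"translation":[[0,0,0],[0,0,0],[0,0,0],[0,0,0],[0,0,0]],"dr":[[0,0,-0.8],[0,0,-2.0],[0,0,-3.2],[0,0,-4.4],[0,0,-5.2]],"claw":[12,12,12,12,12]}'
python3 -m crank '{"translation":[[0,0,0],[0,0,0],[0,0,0],[0,0,-0.1],[0,0,-0.1]],"dr":[[0,0,-0.4],[0,0,-0.8],[0,0,-0.8],[0,0,-0.8],[0,0,-0.8]],"claw":[12,12,12,12,12]}'
```

```text
time_s: 10.97
eef_pos: [0.5495, 0.0523, 0.1088]
eef_rot: [2.596, 1.759, 0.006]
contact_force: [-2.0, -3.1, 8.6]
grip_width: 0.0214
gripper_force: 60.9
time_s: 11.38
eef_pos: [0.5496, 0.0523, 0.1087]
eef_rot: [2.651, 1.672, 0.008]
contact_force: [-7.7, -3.0, 21.9]
grip_width: 0.0213
gripper_force: 62.7
```

```bash
python3 -m crank '{"translation":[[0.06,0,0.05],[0,0.06,0.05],[-0.06,0,0.05],[0,-0.06,0.05],[0,0,0.05]],"dr":[[0,0,0],[0,0,0],[0,0,0],[0,0,0],[0,0,0]],"claw":[12,12,12,12,12]}'
python3 -m crank '{"translation":[[0,0,0.05],[0,0,0.05],[0,0,0.05],[0,0,0.05],[0,0,0.05]],"dr":[[0,0,0.8],[0,0,2.0],[0,0,3.4],[0,0,4.8],[0,0,6]],"claw":[12,12,12,12,12]}'
python3 -m crank '{"translation":[[0.06,0,-0.02],[0,0.06,-0.02],[-0.06,0,-0.02],[0,-0.06,-0.02],[0,0,-0.02]],"dr":[[0,0,0],[0,0,0],[0,0,0],[0,0,0],[0,0,0]],"claw":[12,12,12,12,12]}'
```

```text
time_s: 11.8
eef_pos: [0.5498, 0.0524, 0.1087]
eef_rot: [2.652, 1.673, 0.008]
contact_force: [-4.3, -5.1, 14.5]
grip_width: 0.0214
gripper_force: 61.9
time_s: 12.22
eef_pos: [0.5494, 0.0548, 0.1088]
eef_rot: [2.123, 2.312, 0.01]
contact_force: [-2.7, 3.4, 7.7]
grip_width: 0.0213
gripper_force: 61.1
time_s: 12.63
eef_pos: [0.5495, 0.0544, 0.1088]
eef_rot: [2.13, 2.305, 0.01]
contact_force: [-2.7, -0.4, 10.2]
grip_width: 0.0213
gripper_force: 61.4
```

It doesn't fit at any yaw or small shift, so I'll put it back.

```bash
python3 -m crank '{"translation":[[0,0,0.4],[0,0,1.1],[0,0,1.7],[-0.05,-0.5,1.8],[-0.1,-1.3,1.8]],"dr":[[0,0,0],[0,0,0],[0,0,0],[0,0,-0.2],[0,0,-0.6]],"claw":[12,12,12,12,12]}'
python3 -m crank '{"translation":[[-0.1,-0.9,0],[-0.2,-1.9,0],[-0.3,-2.9,0],[-0.4,-3.9,0],[-0.5,-4.8,0]],"dr":[[0,0,-0.7],[0,0,-1.4],[0,0,-2.1],[0,0,-2.8],[0,0,-3.5]],"claw":[12,12,12,12,12]}'
python3 -m crank '{"translation":[[-0.1,-0.9,0],[-0.15,-1.7,0],[-0.18,-2.3,0],[-0.18,-2.63,0],[-0.18,-2.63,0]],"dr":[[0,0,0],[0,0,0],[0,0,0],[0,0,0],[0,0,0]],"claw":[12,12,12,12,12]}'
python3 -m crank '{"translation":[[0,0,0],[0,0,-0.3],[0,0,-0.6],[0,0,-0.8],[0,0,-0.8]],"dr":[[0,0,0],[0,0,0],[0,0,0],[0,0,0],[0,0,0]],"claw":[12,12,12,12,12]}'
```

```text
time_s: 13.05
eef_pos: [0.5458, 0.0033, 0.1798]
eef_rot: [2.184, 2.251, 0.01]
contact_force: [0.8, -1.1, -3.1]
grip_width: 0.021
gripper_force: 59.6
time_s: 13.47
eef_pos: [0.5232, -0.1929, 0.1762]
eef_rot: [2.511, 1.886, 0.0]
contact_force: [0.6, -0.3, -3.8]
grip_width: 0.0216
gripper_force: 59.5
time_s: 13.88
eef_pos: [0.516, -0.2988, 0.1755]
eef_rot: [2.511, 1.885, -0.001]
contact_force: [0.9, -0.4, -2.9]
grip_width: 0.021
gripper_force: 59.5
time_s: 14.3
eef_pos: [0.5146, -0.2931, 0.1396]
eef_rot: [-2.502, -1.889, 0.003]
contact_force: [-0.8, 0.6, -4.6]
grip_width: 0.0213
gripper_force: 59.3
```

```bash
python3 -m crank '{"translation":[[0,0,-0.5],[0,0,-1.1],[0,0,-1.5],[0,0,-1.65],[0,0,-1.65]],"dr":[[0,0,0],[0,0,0],[0,0,0],[0,0,0],[0,0,0]],"claw":[12,12,12,12,12]}'
python3 -m crank '{"translation":[[0,0,0],[0,0,-0.1],[0,0,-0.2],[0,0,-0.25],[0,0,-0.25]],"dr":[[0,0,0],[0,0,0],[0,0,0],[0,0,0],[0,0,0]],"claw":[12,12,12,12,12]}'
```

```text
time_s: 14.72
eef_pos: [0.5145, -0.2939, 0.0749]
eef_rot: [-2.504, -1.889, 0.002]
contact_force: [-0.3, 0.7, -3.6]
grip_width: 0.0213
gripper_force: 59.4
time_s: 15.13
eef_pos: [0.5161, -0.2957, 0.0677]
eef_rot: [-2.509, -1.891, 0.0]
contact_force: [-0.2, -0.2, -3.5]
grip_width: 0.0213
gripper_force: 59.6
```

```bash
python3 -m crank '{"translation":[[0,0,-0.05],[0,0,-0.1],[0,0,-0.15],[0,0,-0.18],[0,0,-0.18]],"dr":[[0,0,0],[0,0,0],[0,0,0],[0,0,0],[0,0,0]],"claw":[12,12,12,12,12]}'
```

```text
time_s: 15.55
eef_pos: [0.5165, -0.296, 0.0618]
eef_rot: [2.508, 1.89, 0.0]
contact_force: [-1.5, 0.4, 3.3]
grip_width: 0.021
gripper_force: 60.3
```

It is standing on the tray, so I'll release it and go to the other big one.

```bash
python3 -m crank '{"translation":[[0,0,0],[0,0,0],[0,0,0.3],[0,0,1.0],[0,0,1.8]],"dr":[[0,0,0],[0,0,0],[0,0,0],[0,0,0],[0,0,0]],"claw":[45,45,45,45,45]}'
python3 -m crank '{"translation":[[0,-0.3,0],[0,-0.9,0],[-0.05,-1.6,0],[-0.08,-1.98,0],[-0.08,-1.98,0]],"dr":[[0,0,-1],[0,0,-2.2],[0,0,-3.5],[0,0,-4.7],[0,0,-5.16]],"claw":[45,45,45,45,45]}'
python3 -m crank '{"translation":[[0,0,-0.1],[0,0,-0.5],[0,0,-0.8],[0,0,-0.8],[0,0,-0.8]],"dr":[[0,0,0],[0,0,0],[0,0,0],[0,0,0],[0,0,0]],"claw":[45,45,45,45,45]}'
python3 - <<'E'
from h import *
import pickle
for n in ("wrist","top"):
    w=get(n); print(bot.read_state()["eef_pos"].round(4)); pickle.dump(w,open(n+"5.pkl","wb"));cv2.imwrite(f"pics/{n}5.png",w["img"][:,:,::-1])
E
```

```text
time_s: 15.97
eef_pos: [0.5147, -0.2946, 0.1313]
eef_rot: [-2.505, -1.888, 0.002]
contact_force: [0.5, -0.5, 0.2]
grip_width: 0.0448
gripper_force: 0.0
time_s: 16.38
eef_pos: [0.5127, -0.3788, 0.1335]
eef_rot: [2.869, 1.271, -0.0]
contact_force: [0.5, 0.9, -0.0]
grip_width: 0.0449
gripper_force: 0.0
time_s: 16.8
eef_pos: [0.5122, -0.3736, 0.099]
eef_rot: [-2.864, -1.283, 0.002]
contact_force: [-0.3, 0.2, -0.1]
grip_width: 0.045
gripper_force: 0.0
[ 0.5128 -0.3742  0.1001]
[ 0.5132 -0.3746  0.1009]
```

View pics/wrist5.png

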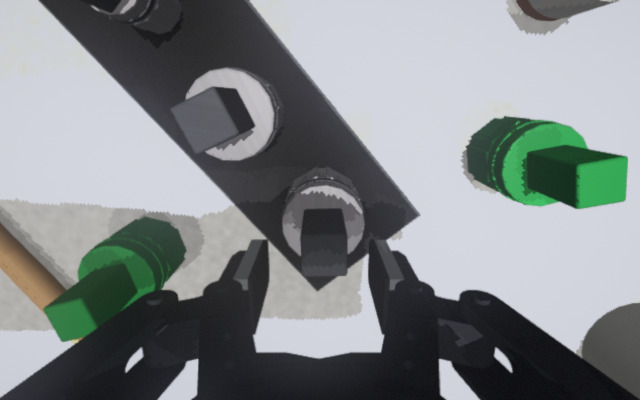

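The first socket stands upright again at (215,115). The second one's adapter at (324,245) is between the fingers, about 1.5 mm off centre. I'll correct that, lower and grip.

```bash
python3 -m crank '{"translation":[[0.03,-0.03,-0.3],[0.03,-0.03,-0.7],[0.03,-0.03,-0.95],[0.03,-0.03,-0.97],[0.03,-0.03,-0.97]],"dr":[[0,0,0],[0,0,0],[0,0,0],[0,0,0],[0,0,0]],"claw":[45,45,45,45,45]}'
python3 -m crank '{"translation":[[0,0,0],[0,0,0],[0,0,0],[0,0,0],[0,0,0]],"dr":[[0,0,0],[0,0,0],[0,0,0],[0,0,0],[0,0,0]],"claw":[32,15,12,12,12]}'
```

```text
time_s: 17.32
eef_pos: [0.5134, -0.3754, 0.0603]
eef_rot: [-2.865, -1.282, 0.002]
contact_force: [0.5, -0.2, -1.7]
grip_width: 0.045
gripper_force: 0.0
time_s: 17.73
eef_pos: [0.5147, -0.3765, 0.0627]
eef_rot: [2.866, 1.282, 0.001]
contact_force: [-0.1, 0.5, 1.2]
grip_width: 0.0212
gripper_force: 60.8
```

```bash
python3 -m crank '{"translation":[[0,0,0.4],[0,0,1.2],[0,0.05,2.1],[0.05,0.5,2.85],[0.1,1.3,2.9]],"dr":[[0,0,0],[0,0,0],[0,0,0],[0,0,0.2],[0,0,0.6]],"claw":[12,12,12,12,12]}'
python3 -m crank '{"translation":[[0.1,0.9,0],[0.2,1.9,0],[0.3,2.9,0],[0.4,3.9,0],[0.5,4.8,0]],"dr":[[0,0,0.5],[0,0,1.0],[0,0,1.5],[0,0,2.0],[0,0,2.6]],"claw":[12,12,12,12,12]}'
python3 -m crank '{"translation":[[0.05,0.9,0],[0.1,1.9,0],[0.15,2.9,0],[0.2,3.8,0],[0.22,4.4,0]],"dr":[[0,0,0],[0,0,0],[0,0,0],[0,0,0],[0,0,0]],"claw":[12,12,12,12,12]}'
python3 -m crank '{"translation":[[0,0.23,0],[0,0.23,-0.4],[0,0.23,-0.9],[0,0.23,-1.0],[0,0.23,-1.0]],"dr":[[0,0,0],[0,0,0],[0,0,0],[0,0,0],[0,0,0]],"claw":[12,12,12,12,12]}'
python3 - <<'E'
from h import *
for _ in range(3): get("wrist"); print(bot.read_state()["eef_pos"].round(4))
E
```

```text
time_s: 18.15
eef_pos: [0.5207, -0.3288, 0.185]
eef_rot: [2.823, 1.348, 0.007]
contact_force: [1.9, -0.1, -0.6]
grip_width: 0.0212
gripper_force: 60.4
time_s: 18.57
eef_pos: [0.5375, -0.1296, 0.177]
eef_rot: [-2.658, -1.672, 0.001]
contact_force: [0.3, -0.4, -3.2]
grip_width: 0.0209
gripper_force: 60.3
time_s: 18.98
eef_pos: [0.5462, 0.0475, 0.1769]
eef_rot: [-2.657, -1.672, 0.0]
contact_force: [0.1, -0.7, -2.0]
grip_width: 0.0215
gripper_force: 60.3
time_s: 19.4
eef_pos: [0.5448, 0.0527, 0.1348]
eef_rot: [-2.659, -1.667, 0.008]
contact_force: [-0.2, 0.1, -3.8]
grip_width: 0.0213
gripper_force: 60.1
[0.5459 0.0526 0.1365]
[0.5468 0.0525 0.1378]
[0.5475 0.0525 0.1386]
```

```bash
python3 -m crank '{"translation":[[0,0,-0.3],[0,0,-0.55],[0,0,-0.65],[0,0,-0.65],[0,0,-0.65]],"dr":[[0,0,0],[0,0,0],[0,0,0],[0,0,0],[0,0,0]],"claw":[12,12,12,12,12]}'
python3 -m crank '{"translation":[[0,0,-0.08],[0,0,-0.16],[0,0,-0.22],[0,0,-0.22],[0,0,-0.22]],"dr":[[0,0,0],[0,0,0],[0,0,0],[0,0,0],[0,0,0]],"claw":[12,12,12,12,12]}'
```

```text
time_s: 19.97
eef_pos: [0.5465, 0.0531, 0.1111]
eef_rot: [-2.661, -1.669, 0.002]
contact_force: [0.2, 0.7, -2.3]
grip_width: 0.0211
gripper_force: 60.3
time_s: 20.38
eef_pos: [0.5487, 0.0532, 0.1047]
eef_rot: [2.659, 1.669, 0.006]
contact_force: [1.4, 0.1, 4.5]
grip_width: 0.0213
gripper_force: 61.1
```

It has gone below the nut top (mouth at about 48 mm), so this one fits. I'll continue gently.

```bash
python3 -m crank '{"translation":[[0,0,-0.1],[0,0,-0.2],[0,0,-0.25],[0,0,-0.25],[0,0,-0.25]],"dr":[[0,0,0],[0,0,0],[0,0,0],[0,0,0],[0,0,0]],"claw":[12,12,12,12,12]}'
```

```text
time_s: 20.8
eef_pos: [0.5489, 0.0533, 0.096]
eef_rot: [2.659, 1.669, 0.007]
contact_force: [0.3, 0.7, 10.5]
grip_width: 0.0216
gripper_force: 62.1
```

```bash
cat > bt.py <<'E'
from h import *
w=get("wrist");P=cloud(w)
r=np.hypot(P[...,0]-.548,P[...,1]-.053)
m=(r<.024)&(r>.016)&(P[...,2]>.06)&(P[...,2]<.115)&(P[...,1]>.055)
h,e=np.histogram(P[m][:,2],np.arange(.06,.116,.002)); print([(round(a,3),int(b)) for a,b in zip(e,h) if b])
s=bot.read_state();print(s["eef_pos"].round(4),s["contact_force"].round(1),s["torque"].round(2))
cv2.imwrite("pics/bt.png",w["img"][:,:,::-1])
E
python3 bt.py
```

```text
[(np.float64(0.06), 51), (np.float64(0.062), 57), (np.float64(0.064), 46), (np.float64(0.066), 51), (np.float64(0.068), 66), (np.float64(0.07), 13), (np.float64(0.072), 9), (np.float64(0.076), 1), (np.float64(0.078), 108), (np.float64(0.08), 95), (np.float64(0.082), 85), (np.float64(0.084), 89), (np.float64(0.086), 149), (np.float64(0.088), 1346), (np.float64(0.09), 233), (np.float64(0.098), 12), (np.float64(0.1), 36), (np.float64(0.102), 73), (np.float64(0.104), 72), (np.float64(0.106), 82), (np.float64(0.108), 83), (np.float64(0.11), 85), (np.float64(0.112), 90), (np.float64(0.114), 40)]
[0.5489 0.0533 0.096 ] [-0.7  0.5  9.3] [0.14 0.24 0.01]
```

View pics/bt.png

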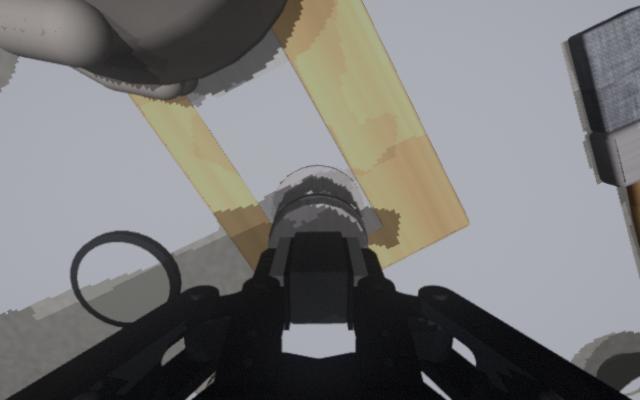

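The body top is at 89 mm, which puts the mouth at 39 mm. There is no slip, and the socket is 14 mm over the nut. I'll push on down.

```bash
python3 -m crank '{"translation":[[0,0,-0.1],[0,0,-0.2],[0,0,-0.25],[0,0,-0.25],[0,0,-0.25]],"dr":[[0,0,0],[0,0,0],[0,0,0],[0,0,0],[0,0,0]],"claw":[12,12,12,12,12]}'; python3 bt.py | tail -1
```

```text
time_s: 21.27
eef_pos: [0.549, 0.0533, 0.0887]
eef_rot: [2.658, 1.668, 0.009]
contact_force: [-5.3, 0.5, 19.2]
grip_width: 0.0215
gripper_force: 63.5
[0.549  0.0533 0.0886] [-4.8  0.4 19.5] [ 0.17  1.27 -0.1 ]
```

```bash
python3 -m crank '{"translation":[[-0.02,0,0.04],[-0.04,0,0.04],[-0.04,0,0],[-0.04,0,-0.04],[-0.04,0,-0.04]],"dr":[[0,0,0],[0,0,0],[0,0,0],[0,0,0],[0,0,0]],"claw":[12,12,12,12,12]}'; python3 bt.py
```

```text
time_s: 21.73
eef_pos: [0.5488, 0.0533, 0.0882]
eef_rot: [2.657, 1.667, 0.013]
contact_force: [-3.6, 1.1, 21.8]
grip_width: 0.0214
gripper_force: 63.7
[(np.float64(0.06), 59), (np.float64(0.062), 20), (np.float64(0.064), 11), (np.float64(0.068), 1), (np.float64(0.07), 86), (np.float64(0.072), 88), (np.float64(0.074), 84), (np.float64(0.076), 97), (np.float64(0.078), 123), (np.float64(0.08), 1235), (np.float64(0.082), 380), (np.float64(0.09), 10), (np.float64(0.092), 37), (np.float64(0.094), 78), (np.float64(0.096), 62), (np.float64(0.098), 75), (np.float64(0.1), 74), (np.float64(0.102), 84), (np.float64(0.104), 98), (np.float64(0.106), 78), (np.float64(0.108), 101), (np.float64(0.11), 96), (np.float64(0.112), 100), (np.float64(0.114), 52)]
[0.5488 0.0533 0.0882] [-3.7  1.5 21.5] [0.17 1.1  0.03]
```

It is still 2.5 mm high with steady friction, which suggests the hex is 30° off with the corners squeezing. I'll turn it 30° with less push.

```bash
python3 -m crank '{"translation":[[0,0,0.12],[0,0,0.12],[0,0,0.12],[0,0,0.12],[0,0,0.12]],"dr":[[0,0,0.4],[0,0,1.0],[0,0,1.6],[0,0,2.2],[0,0,2.8]],"claw":[12,12,12,12,12]}'; python3 bt.py | tail -1
```

```text
time_s: 22.2
eef_pos: [0.5479, 0.0531, 0.0867]
eef_rot: [2.433, 1.982, 0.007]
contact_force: [4.6, 0.2, -2.5]
grip_width: 0.021
gripper_force: 61.3
[0.5478 0.0531 0.0866] [ 4.8  0.2 -1. ] [ 0.12 -1.28  0.02]
```

The force dropped to zero, so that was the cause. I'll finish the turn and seat it.

```bash
python3 -m crank '{"translation":[[0.02,0,0],[0.03,0,0],[0.03,0,0],[0.03,0,0],[0.03,0,0]],"dr":[[0,0,0.7],[0,0,1.4],[0,0,2.2],[0,0,2.9],[0,0,3.2]],"claw":[12,12,12,12,12]}'
python3 -m crank '{"translation":[[0,0,-0.05],[0,0,-0.1],[0,0,-0.12],[0,0,-0.12],[0,0,-0.12]],"dr":[[0,0,0],[0,0,0],[0,0,0],[0,0,0],[0,0,0]],"claw":[12,12,12,12,12]}'; python3 bt.py
```

```text
time_s: 22.67
eef_pos: [0.5467, 0.0526, 0.0858]
eef_rot: [2.137, 2.302, -0.002]
contact_force: [1.2, -0.5, 0.2]
grip_width: 0.0207
gripper_force: 61.5
time_s: 23.08
eef_pos: [0.5467, 0.0525, 0.0857]
eef_rot: [2.138, 2.299, 0.0]
contact_force: [-5.7, -1.0, 17.6]
grip_width: 0.0213
gripper_force: 63.9
[(np.float64(0.06), 12), (np.float64(0.062), 3), (np.float64(0.064), 21), (np.float64(0.066), 56), (np.float64(0.068), 185), (np.float64(0.07), 85), (np.float64(0.072), 76), (np.float64(0.074), 84), (np.float64(0.076), 221), (np.float64(0.078), 1388), (np.float64(0.08), 84), (np.float64(0.088), 12), (np.float64(0.09), 49), (np.float64(0.092), 69), (np.float64(0.094), 82), (np.float64(0.096), 88), (np.float64(0.098), 101), (np.float64(0.1), 101), (np.float64(0.102), 94), (np.float64(0.104), 107), (np.float64(0.106), 108), (np.float64(0.108), 115), (np.float64(0.11), 120), (np.float64(0.112), 127), (np.float64(0.114), 63)]
[0.5467 0.0525 0.0857] [-6.8 -1.  17.5] [-0.26  1.4   0.21]
```

It is seated: TCP at 85.7 mm as predicted, body top at 79 mm. I'll ease the push and check the scene from above.

```bash
python3 -m crank '{"translation":[[0,0,0.04],[0,0,0.08],[0,0,0.08],[0,0,0.08],[0,0,0.08]],"dr":[[0,0,0],[0,0,0],[0,0,0],[0,0,0],[0,0,0]],"claw":[12,12,12,12,12]}'; python3 bt.py|tail -1
python3 - <<'E'
from h import *
d=get("top");cv2.imwrite("pics/end.png",d["img"][:,:,::-1])
E
```

```text
time_s: 23.55
eef_pos: [0.5467, 0.0526, 0.0857]
eef_rot: [2.139, 2.299, -0.001]
contact_force: [-1.9, -1.4, 8.0]
grip_width: 0.0214
gripper_force: 62.6
[0.5467 0.0525 0.0857] [-1.9 -1.2  7.8] [-0.35  0.34 -0.04]
```

View pics/end.png

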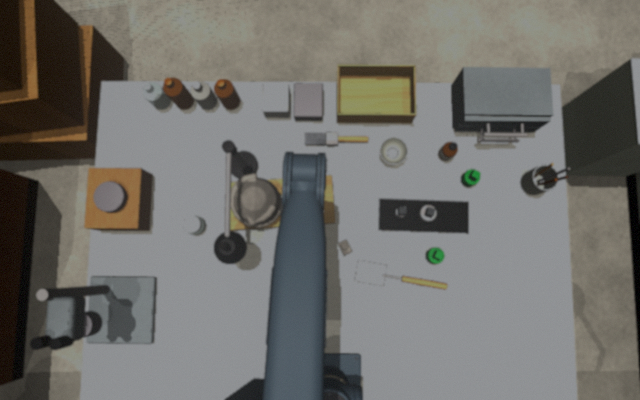

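The top view shows the lamp head swung aside at (230,248), the thin and rejected sockets upright on the tray at (401,212) and (428,212), and the visible bystanders where they were. The dish is hidden under the arm.

```bash
python3 -c "
from station import bot
print(bot.job_done())"
```

```text
the job is handed in; nothing more can be done
None
```

The job is handed in at about 24 s of robot time: the lamp is about 26 cm clear of the nut, the socket that didn't fit stands upright on the tray, and the right one is still gripped, upright and fully down over the nut.

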